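# Close up the breathing-machine base

## Task

Close up this breathing-machine base: take away the cleaning brush that was left lying across its two open bays and lay it flat in the white tray, and fit the long cover in the long bay and the short cover in the short bay, grooves up, and press each down against its stiff clips until it sits fully home, level and flush with the rim. Leave the bottle, tape roll, carton and pen where they are.

Things in the scene. Friction and masses are not known exactly. Their poses are not given: they have to be found in the camera images.
- device: white breathing-machine base, fixed, 168 x 236 x 60 mm (x, y, z), dark front on -x; origin: centre of its underside. Two bays in its top: long at y +50, short at y -50 mm. In each, 4 round clips near the corners stand 4 to 7 mm above the seat, so a laid-in cover stands proud, maybe tilted; pushed down (3 N each, 12 N a cover) they slide in and stay. 35 mm land between bays
- bay_long (a point): centre of the seat (floor) of the long bay, 12 mm below the rim, 48 mm above the bench; axes as the device's. Opening 135 x 65 mm (x, y), with a 4 mm 45-degree lead-in at the rim. Fully home, the long cover's origin is here, its top flush with the rim. Halfway along both long sides a finger notch, 48 mm wide along x, 27 mm deep below the rim, 34 mm or more clear sideways
- bay_short (a point): centre of the seat (floor) of the short bay, 12 mm below the rim, 48 mm above the bench; axes as the device's. Opening 95 x 65 mm (x, y), with a 4 mm 45-degree lead-in at the rim. Fully home, the short cover's origin is here, its top flush with the rim. Halfway along both long sides a finger notch, 48 mm wide along x, 27 mm deep below the rim, 34 mm or more clear sideways
- cover_long: flat rectangular light grey plastic cover plate, 130 x 60 x 12 mm (x, y, z), rounded edges, dark vent grooves on its top; symmetrical under a half turn. Starts flat on the bench, right way up. Origin: centre of its underside; x along its length, z out of its top
- cover_short: flat rectangular light grey plastic cover plate, 90 x 60 x 12 mm (x, y, z), rounded edges, dark vent grooves on its top; symmetrical under a half turn. Starts flat on the bench, right way up. Origin: centre of its underside; x along its length, z out of its top
- brush: cleaning brush, 190 mm long along x: white handle 18 mm wide and 16 mm high from x = -95 to +30 mm, brush head 26 mm wide and 16 mm high from x = +30 to +95 mm. Origin: middle of its flat underside, near its balance point (20 mm back from the head). Starts lying on the device's rim across both bays
- tray: white open tray, fixed, 240 x 150 x 40 mm (x, y, z), walls and floor 4 mm thick, empty. Origin: centre of its underside
- bottle: upright purple drinking bottle, 66 mm diameter, 200 mm tall; origin: centre of its foot. Leave alone
- tape: paper tape roll lying flat, 90 mm diameter, 30 mm high; origin: centre of its underside. Leave alone
- carton: low cardboard carton, 60 x 130 x 32 mm (x, y, z); origin: centre of its underside. Leave alone
- pen: thick marker pen, 133 mm long along x, 16 mm high; origin: underside, at its middle. Leave alone
There are look-alikes about, which are no part of the job. Leave any brown, green or pink look-alike of the cover_long alone.

How it is judged:
By the outcome, as a careful person would: the job done as asked, in the order asked, and still so for the second after the job is handed in, with the robot touching nothing.
It also fails if it takes over 72 s, if anything falls off the work surface, if the arm or the gripper's body presses on something with over 40 N, if the wrist force passes 120 N, or if a joint passes its speed limit or range.

## Robot

A 6-joint arm with a two-finger parallel gripper is mounted at the origin on the work surface. World frame = base frame: x ahead of the robot, y to its left, z up, the work surface at z = 0. Lengths are in m, angles in rad, forces in N, time in s.
With the tool pointing down it reaches from about 0.35 to 0.975 m from the base axis. Payload 4.9 kg.
Tool frame: the origin (TCP) lies on the mounting face of the last link; the fingertips stand 173 mm ahead of it and the grasp point (between the pads) lies 155 mm ahead of it; z points along the fingers, y is the direction in which the jaws open and shut (so a half turn about z gives the same grasp; the last joint's range is limited). The gripper opens to 85 mm and grips with 20 to 120 N. Pads are 22 mm wide; open, the fingers measure 114 mm over their backs; the gripper's body (76 mm by 85 mm) begins 54 mm behind the grasp point. The pads swing forward as they close: fully open they stand 13 mm farther back than shut.
Start: joints at [-1.354, 0.053, 1.613, -0, 1.476, -0.119], TCP at [0.206, -0.59, 0.405] pointing down, gripper open.
Joint ranges: [-3.01, 3.01], [-1.01, 2.22], [0.06, 2.58], [-1.02, 4.17], [0.09, 2.62], [-3.14, 3.14]. Speed limits (rad/s): [2.57, 2.57, 3.14, 3.14, 3.14, 3.14].

## Interface

Orientations are given as a unit quaternion [w, x, y, z].
In Python, from plant import manip gives the robot as it stands.
- The arm moves only by the tool play_rows, never from a script. Its argument "increments" is a list of rows, each an object with "offset": the shift along the tool's x, y, z in mm, a list of three; "twist": the turn about the tool's z in rad; "grip": the opening, from 0 (shut) to 1 (fully open). In form: [{"offset": [dx, dy, dz], "twist": twist, "grip": grip}, ...]. A call has 1 to 5 rows; each row is the pose to reach, as a shift and turn from the pose commanded when the call began, along the tool's axes at that moment; what a row does not reach only later rows make up. A row lasts 1/12 s, in which the tool goes at most 41.7 mm and 7.16 degrees, less where a joint would pass 70% of its speed; a pose out of reach is approached as far as the arm can. A call with a gripper value outside its range is refused whole. The fingers move at their own pace and stop on an object; the grip force is fixed at half the most. Time passes only in rows, so rows that repeat a pose let the fingers close. It gives the time, the measured TCP pose, the force and the opening at its end, in the units of the state.
- manip.state(): the state, without advancing time (a new reading comes with each control period).
- manip.grab_frame(name): name is "scene" or "top" or "wrist"; returns the picture (480x640x3 uint8, blue, green, red); there is no depth.
- manip.get_calibration(name): a dict with "fx", "fy", "cx", "cy" (pixels), "T" (4x4, takes a point from camera to world coordinates). Camera axes: x right, y down, z forward; pixel columns grow to the right and rows downward; lengths in m; the calibration is good to about 2 mm. A picture is of the moment at which its call begins: read the wrist's pose just before it. get_calibration takes no time and is no camera call; for the wrist camera it gives the pose at the moment of the call.
- manip.job_done(): hands the job in, once; it reports no verdict.
Trained networks look in the newest picture that a camera, given by its name, has taken for a name from the list of things; names that differ only in an ending like _2 or _b are one class to them, and where a whole thing is asked for, a point or a joint stands for the part that bears it (a point fixed in the world has none). Each returns a list of dicts, best first, with "p" (0 to 1); they miss things now and then, are a little off and sometimes report something else, mostly with a low value. They report only what shows in the picture. A call takes as long as a camera call. They do not tell look-alikes from the thing itself.
- manip.boxes_of(query, camera): "xyz" ([x, y, z] in m, in the coordinates of the camera as it stood for that picture, good to about 4 mm: the middle of the surface that is visible of it).
- manip.tip_of(query, camera): "xyz" ([x, y, z] in m, in the coordinates of the camera as it stood for that picture, good to about 4 mm: a listed point, or the origin of a listed thing).
The state is a dict: "time": time; "joint_pos": joint angles; "joint_vel": joint speeds; "joint_efforts": joint torques, N m; "tool_pos": TCP position; "tool_rot": TCP orientation; "contact_force": force on the tool from outside, world axes, zero at the start; "ft_torque": the same for the moment, N m; "gripper_width": opening from 0.0 (shut) to 1.0 (fully open).
Only numpy, scipy, OpenCV 4.12 (cv2) and the standard library are available. Lean on these libraries where they do the work, as an engineer would, in place of code of your own. Each camera call takes 0.05 s, during which the arm holds its last target. There are 200 camera calls.

## Working session

There is one attempt and no reset: what is moved stays moved. The work goes in short steps, Python scripts to look and compute and a tool call to move; the robot and the scene stay as the last step left them, time stands still between calls to the robot, and variables do not carry over. Pictures are saved under pics/ and viewed, about 8 in all and at most 12, crops included, and the job is handed in when it is done.

Besides the shell and the picture viewer there is one more tool, called after "Request:" as name(argument=value, ...), one argument or row to a line, values as JSON. play_rows: Moves the arm, as the interface text tells. Its arguments: {"type":"object","properties":{"increments":{"type":"array"}},"required":["increments"]}

```bash
ls; mkdir -p pics; cat > h.py <<'E'
import numpy as np, cv2, json
from plant import manip
from scipy.spatial.transform import Rotation as R
def snap(cam,name=None):
    T=manip.get_calibration(cam); im=manip.grab_frame(cam)
    if name: cv2.imwrite('pics/'+name,im)
    return im,T
def proj(K,p):
    T=np.array(K['T']); c=T[:3,:3].T@(np.array(p)-T[:3,3]); return [K['fx']*c[0]/c[2]+K['cx'],K['fy']*c[1]/c[2]+K['cy']]
def unproj(K,uv,z):
    T=np.array(K['T']); d=T[:3,:3]@np.array([(uv[0]-K['cx'])/K['fx'],(uv[1]-K['cy'])/K['fy'],1]); o=T[:3,3]
    return o+d*(z-o[2])/d[2]
def find(K,q,cam,fn='tip_of',n=3):
    T=np.array(K['T'])
    for d in getattr(manip,fn)(q,cam)[:n]:
        w=T[:3,:3]@np.array(d['xyz'])+T[:3,3]
        print(q,fn,round(d['p'],2),np.round(w,3),np.round(proj(K,w)))
E
python3 - <<'E'
from h import *
a,K=snap('top','t0.png')
for q in ['device','bay_long','bay_short','cover_long','cover_short','brush','tray']: find(K,q,'top',n=5)
b,_=snap('scene','s0.png')
s=manip.state();print(s['time'],s['tool_rot'],s['contact_force'])
E
```

```text
pics
device tip_of 0.93 [ 0.591 -0.048  0.   ] [362. 236.]
device tip_of 0.71 [ 0.741 -0.267 -0.004] [443. 179.]
bay_long tip_of 0.8 [ 0.595 -0.002  0.048] [345. 231.]
bay_short tip_of 0.55 [ 0.589 -0.104  0.046] [386. 233.]
cover_long tip_of 0.7 [ 0.77   0.278 -0.003] [237. 171.]
cover_long tip_of 0.62 [ 0.6    0.422 -0.001] [180. 235.]
cover_long tip_of 0.61 [0.588 0.267 0.003] [239. 239.]
cover_long tip_of 0.61 [ 0.464  0.539 -0.004] [132. 288.]
cover_short tip_of 0.64 [0.446 0.329 0.002] [214. 294.]
brush tip_of 0.86 [ 0.64  -0.048  0.06 ] [363. 212.]
brush tip_of 0.58 [ 0.37  -0.048 -0.001] [364. 323.]
tray tip_of 0.62 [ 0.467 -0.392  0.001] [499. 282.]
0.45 [-7.26339916e-05  9.85934246e-01  1.67133652e-01 -1.69151977e-05] [ 0.55770316  1.03323732 -0.28509663]
```

View pics/t0.png

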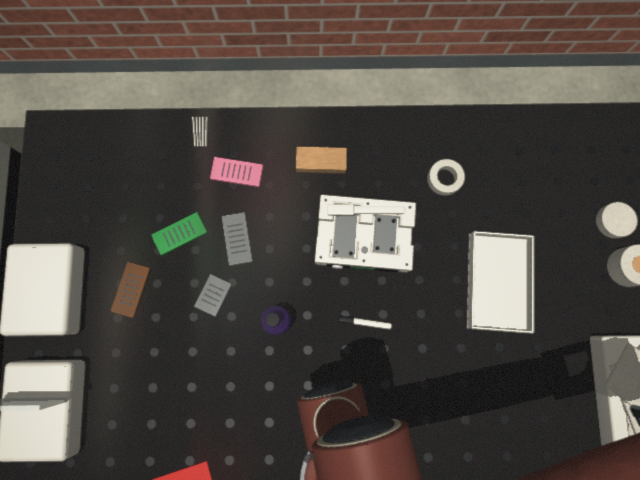

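View pics/s0.png

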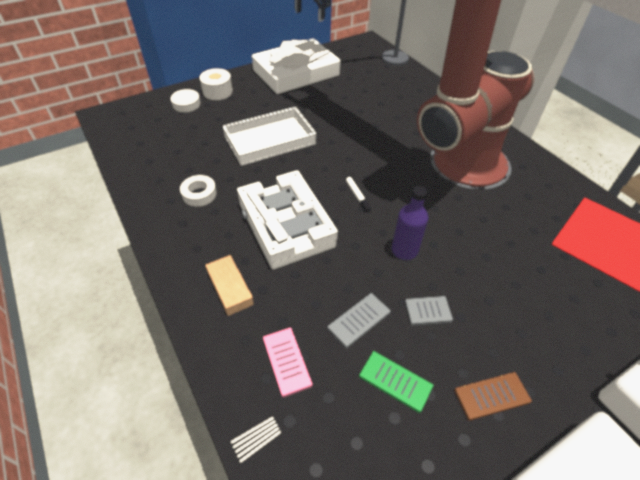

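Candidates for the long cover: grey (237,239), pink (237,171), green (180,235) and brown (130,290). Grey is the one. The short cover is the grey plate at (212,295). The brush lies across the device at (363,212), and the pen at (365,323) is the other brush-like thing. The tray is at (501,282). I'll go above the device first.

```bash
cat >> h.py <<'E'
def plan(*tg):
    """tg: list of (x,y,z,yawdeg); prints calls (rows of 5) from the present pose"""
    s=manip.state(); p=np.array(s['tool_pos']); q=s['tool_rot']; m=R.from_quat([q[1],q[2],q[3],q[0]]).as_matrix()
    yaw=np.arctan2(m[1,0],m[0,0])
    print('now',np.round(p,4),'yaw',round(np.degrees(yaw),2),'t',s['time'],'w',round(s['gripper_width'],3),'F',np.round(s['contact_force'],1))
    for x,y,z,yd in tg:
        t=np.array([x,y,z]); ty=np.radians(yd); dy=(ty-yaw+np.pi)%(2*np.pi)-np.pi
        n=max(np.linalg.norm(t-p)/.0415,abs(dy)/.1245); c=max(1,int(np.ceil(n/5)))
        print('->',tg and (x,y,z,yd),'rows',round(n,1),'calls',c)
        for i in range(c):
            d=(t-p)/c; o=[np.cos(yaw)*d[0]+np.sin(yaw)*d[1], np.sin(yaw)*d[0]-np.cos(yaw)*d[1], -d[2]]
            # o is from the commanded start of this call
            print('  off',np.round(np.array(o)*1000,1).tolist(),'twist',round(-dy/c,4)); yaw+=dy/c
        p=t
E
python3 - <<'E'
from h import *
plan((.53,-.06,.45,90))
K=manip.get_calibration('wrist'); print(np.round(K['T'],3),K['fx'])
E
```

```text
now [ 0.206  -0.59    0.4046] yaw 19.24 t 0.45 w 1.002 F [ 0.6  1.  -0.3]
-> (0.53, -0.06, 0.45, 90) rows 15.0 calls 4
  off [120.2, -98.4, -11.3] twist -0.3087
  off [144.4, -57.2, -11.3] twist -0.3087
  off [154.9, -10.7, -11.3] twist -0.3087
  off [150.9, 36.9, -11.3] twist -0.3087
[[ 0.33  -0.899 -0.29   0.281]
 [-0.944 -0.314 -0.102 -0.564]
 [ 0.     0.307 -0.952  0.373]
 [ 0.     0.     0.     1.   ]] 371.87539235077077
```

Request:
play_rows(
  increments=[
    {"offset":[120,-98,-11],"twist":-0.309,"grip":1},
    {"offset":[120,-98,-11],"twist":-0.309,"grip":1},
    {"offset":[120,-98,-11],"twist":-0.309,"grip":1},
    {"offset":[120,-98,-11],"twist":-0.309,"grip":1},
  ],
)

```text
time: 0.78
tool_pos: [0.2879, -0.4558, 0.4159]
tool_rot: [-0.0, 0.948, 0.318, 0.0]
contact_force: [0.3, -0.8, -0.2]
gripper_width: 1.002
```

Request:
play_rows(
  increments=[
    {"offset":[144,-57,-11],"twist":-0.309,"grip":1},
    {"offset":[144,-57,-11],"twist":-0.309,"grip":1},
    {"offset":[144,-57,-11],"twist":-0.309,"grip":1},
    {"offset":[144,-57,-11],"twist":-0.309,"grip":1},
  ],
)

```text
time: 1.12
tool_pos: [0.3687, -0.3233, 0.4272]
tool_rot: [0.0, 0.888, 0.461, 0.0]
contact_force: [-0.1, 0.3, -0.7]
gripper_width: 1.002
```

Request:
play_rows(
  increments=[
    {"offset":[155,-11,-11],"twist":-0.309,"grip":1},
    {"offset":[155,-11,-11],"twist":-0.309,"grip":1},
    {"offset":[155,-11,-11],"twist":-0.309,"grip":1},
    {"offset":[155,-11,-11],"twist":-0.309,"grip":1},
  ],
)

```text
time: 1.45
tool_pos: [0.4493, -0.1905, 0.4384]
tool_rot: [0.0, 0.806, 0.592, 0.001]
contact_force: [-0.1, -0.1, -0.5]
gripper_width: 0.999
```

Request:
play_rows(
  increments=[
    {"offset":[151,37,-11],"twist":-0.309,"grip":0.6},
    {"offset":[151,37,-11],"twist":-0.309,"grip":0.6},
    {"offset":[151,37,-11],"twist":-0.309,"grip":0.6},
    {"offset":[151,37,-11],"twist":-0.309,"grip":0.6},
    {"offset":[151,37,-11],"twist":-0.309,"grip":0.6},
  ],
)

```text
time: 1.87
tool_pos: [0.5312, -0.0563, 0.4494]
tool_rot: [0.0, 0.705, 0.71, 0.001]
contact_force: [-1.5, -0.5, -0.2]
gripper_width: 0.598
```

```bash
python3 - <<'E'
from h import *
a,K=snap('wrist','w1.png')
for q in ['device','bay_long','bay_short','brush']: find(K,q,'wrist',n=2)
plan()
for fx in (-.084,.084):
  for fy in (-.118,.118): print(np.round(proj(K,(.591+fx,-.048+fy,.06))))
E
```

```text
device tip_of 0.62 [ 0.593 -0.054 -0.   ] [370. 186.]
bay_short tip_of 0.76 [ 0.585 -0.105  0.046] [366. 242.]
brush tip_of 0.89 [ 0.646 -0.054  0.058] [432. 197.]
now [ 0.5292 -0.0612  0.4486] yaw 89.98 t 2.1167 w 0.603 F [-0.4 -0.3  1.7]
[292. 299.]
[288.  57.]
[449. 300.]
[480.  59.]
```

View pics/w1.png

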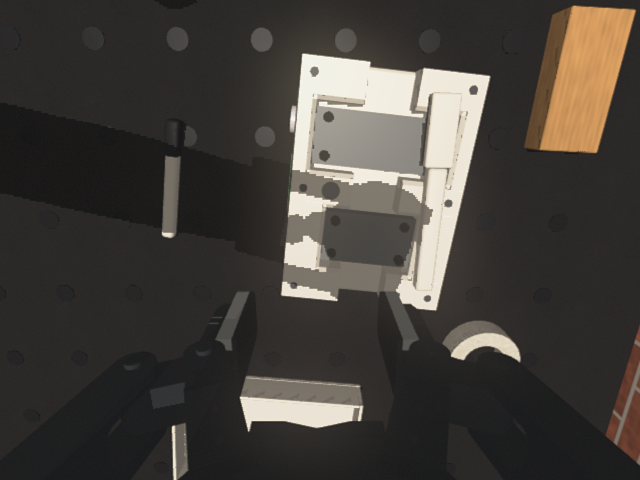

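Device rim corners are (303,54), (489,75), (436,309) and (282,297). The brush runs from its head end at (446,94) to its handle end at (424,290), along +y. The two dark bay floors and their clips are visible.

```bash
python3 - <<'E'
from h import *
K=manip.get_calibration('wrist')
c=[unproj(K,p,.06)[:2] for p in [(303,54),(489,75),(436,309),(282,297)]]
c=np.array(c); print(np.round(c,4),'ctr',c.mean(0))
for i in range(4):
    d=c[(i+1)%4]-c[i]; print(np.hypot(*d),np.degrees(np.arctan2(d[1],d[0])))
h=unproj(K,(446.5,94),.076);t=unproj(K,(424.5,290),.076);d=h-t
print('brush',h,t,np.hypot(*d[:2]),np.degrees(np.arctan2(d[1],d[0])),(h+t)/2)
# bay floor corners check
a,_=snap('top');im,K=a,manip.get_calibration('top')
cv2.imwrite('pics/t1.png',cv2.resize(im[200:340,190:560],None,fx=2,fy=2))
for q in [(472,233),(533,236),(528,332),(466,329)]: print('tray',unproj(K,q,.04)[:2])
find(K,'tray','top','boxes_of')
E
```

```text
[[ 0.5178  0.067 ]
 [ 0.6823  0.0501]
 [ 0.6584 -0.1827]
 [ 0.4928 -0.1684]] ctr [ 0.58782609 -0.05850581]
0.1653766879025223 -5.869371489392016
0.23408179705563537 -95.87731401743329
0.16623362948001147 175.0470287167908
0.23674204722079015 83.92052547065056
brush [0.64117972 0.03357295 0.076     ] [ 0.63884674 -0.15218512  0.076     ] 0.1857727186057669 89.2804487817242 [ 0.64001323 -0.05930608  0.076     ]
tray [ 0.58726246 -0.3197562 ]
tray [ 0.57747514 -0.47159667]
tray [ 0.34207987 -0.43821675]
tray [ 0.35132799 -0.28888432]
tray boxes_of 0.93 [ 0.471 -0.397  0.003] [501. 280.]
```

```bash
python3 - <<'E'
from h import *
plan((.640,-.056,.30,89.5),(.640,-.056,.234,89.5))
E
```

```text
now [ 0.5291 -0.0615  0.4486] yaw 89.94 t 2.2167 w 0.599 F [-0.1  0.   1. ]
-> (0.64, -0.056, 0.3, 89.5) rows 4.5 calls 1
  off [5.6, 110.9, 148.6] twist 0.0078
-> (0.64, -0.056, 0.234, 89.5) rows 1.6 calls 1
  off [0.0, 0.0, 66.0] twist -0.0
```

Request:
play_rows(
  increments=[
    {"offset":[5,111,148],"twist":0.008,"grip":0.6},
    {"offset":[5,111,148],"twist":0.008,"grip":0.6},
    {"offset":[5,111,148],"twist":0.008,"grip":0.6},
    {"offset":[5,111,148],"twist":0.008,"grip":0.6},
    {"offset":[5,111,148],"twist":0.008,"grip":0.6},
  ],
)

```text
time: 2.63
tool_pos: [0.6406, -0.0562, 0.2949]
tool_rot: [-0.003, 0.71, 0.704, -0.002]
contact_force: [-0.7, -0.2, -0.8]
gripper_width: 0.597
```

Request:
play_rows(
  increments=[
    {"offset":[0,0,30],"twist":0,"grip":0.6},
    {"offset":[0,0,55],"twist":0,"grip":0.6},
    {"offset":[0,0,66],"twist":0,"grip":0.6},
    {"offset":[0,0,66],"twist":0,"grip":0.6},
  ],
)

```text
time: 2.97
tool_pos: [0.6398, -0.0562, 0.2327]
tool_rot: [-0.001, 0.71, 0.704, -0.001]
contact_force: [0.6, 0.8, 0.0]
gripper_width: 0.601
```

Request:
play_rows(
  increments=[
    {"offset":[0,0,0],"twist":0,"grip":0.1},
    {"offset":[0,0,0],"twist":0,"grip":0.1},
    {"offset":[0,0,0],"twist":0,"grip":0.1},
    {"offset":[0,0,0],"twist":0,"grip":0.1},
    {"offset":[0,0,0],"twist":0,"grip":0.1},
  ],
)

```text
time: 3.38
tool_pos: [0.641, -0.0556, 0.2364]
tool_rot: [0.001, 0.71, 0.705, 0.001]
contact_force: [-0.7, -1.1, 4.5]
gripper_width: 0.194
```

```bash
python3 - <<'E'
from h import *
plan((.640,-.056,.35,89.5),(.466,-.385,.38,-7),(.466,-.385,.23,-7))
E
```

```text
now [ 0.641  -0.0556  0.2364] yaw 89.59 t 3.3833 w 0.194 F [-0.7 -1.1  4.5]
-> (0.64, -0.056, 0.35, 89.5) rows 2.7 calls 1
  off [-0.4, -1.0, -113.6] twist 0.0016
-> (0.466, -0.385, 0.38, -7) rows 13.5 calls 3
  off [-110.2, -57.0, -10.0] twist 0.5614
  off [-123.6, 10.4, -10.0] twist 0.5614
  off [-99.1, 74.6, -10.0] twist 0.5614
-> (0.466, -0.385, 0.23, -7) rows 3.6 calls 1
  off [0.0, -0.0, 150.0] twist -0.0
```

Request:
play_rows(
  increments=[
    {"offset":[0,0,-30],"twist":0,"grip":0.05},
    {"offset":[0,0,-70],"twist":0,"grip":0.05},
    {"offset":[0,0,-114],"twist":0,"grip":0.05},
    {"offset":[0,0,-114],"twist":0,"grip":0.05},
  ],
)

```text
time: 3.72
tool_pos: [0.6425, -0.0556, 0.3593]
tool_rot: [0.006, 0.709, 0.705, 0.004]
contact_force: [0.2, -0.7, 2.1]
gripper_width: 0.188
```

Request:
play_rows(
  increments=[
    {"offset":[-22,-11,-2],"twist":0.112,"grip":0.05},
    {"offset":[-44,-23,-4],"twist":0.224,"grip":0.05},
    {"offset":[-66,-34,-6],"twist":0.336,"grip":0.05},
    {"offset":[-88,-46,-8],"twist":0.448,"grip":0.05},
    {"offset":[-110,-57,-10],"twist":0.561,"grip":0.05},
  ],
)

```text
time: 4.13
tool_pos: [0.5819, -0.1656, 0.3585]
tool_rot: [-0.0, 0.878, 0.478, -0.0]
contact_force: [0.5, 0.2, -0.7]
gripper_width: 0.191
```

Request:
play_rows(
  increments=[
    {"offset":[-25,2,-2],"twist":0.112,"grip":0.05},
    {"offset":[-49,4,-4],"twist":0.224,"grip":0.05},
    {"offset":[-74,6,-6],"twist":0.336,"grip":0.05},
    {"offset":[-99,8,-8],"twist":0.448,"grip":0.05},
    {"offset":[-124,10,-10],"twist":0.561,"grip":0.05},
  ],
)

```text
time: 4.55
tool_pos: [0.5237, -0.2756, 0.3686]
tool_rot: [-0.0, 0.976, 0.216, 0.0]
contact_force: [0.6, -0.7, -0.6]
gripper_width: 0.187
```

Request:
play_rows(
  increments=[
    {"offset":[-20,15,-2],"twist":0.112,"grip":0.05},
    {"offset":[-40,30,-4],"twist":0.224,"grip":0.05},
    {"offset":[-60,45,-6],"twist":0.336,"grip":0.05},
    {"offset":[-80,60,-8],"twist":0.448,"grip":0.05},
    {"offset":[-99,75,-10],"twist":0.561,"grip":0.05},
  ],
)

```text
time: 4.97
tool_pos: [0.4662, -0.3858, 0.3786]
tool_rot: [-0.0, 0.998, -0.062, -0.0]
contact_force: [-0.0, 0.2, -0.5]
gripper_width: 0.191
```

```bash
python3 - <<'E'
from h import *
a,K=snap('wrist','w2.png'); find(K,'brush','wrist'); find(K,'tray','wrist')
plan()
E
```

```text
brush tip_of 0.73 [ 0.475 -0.39   0.202] [323. 287.]
now [ 0.4663 -0.386   0.3787] yaw -6.92 t 5.1167 w 0.19 F [-0.6  0.3  0.3]
```

View pics/w2.png

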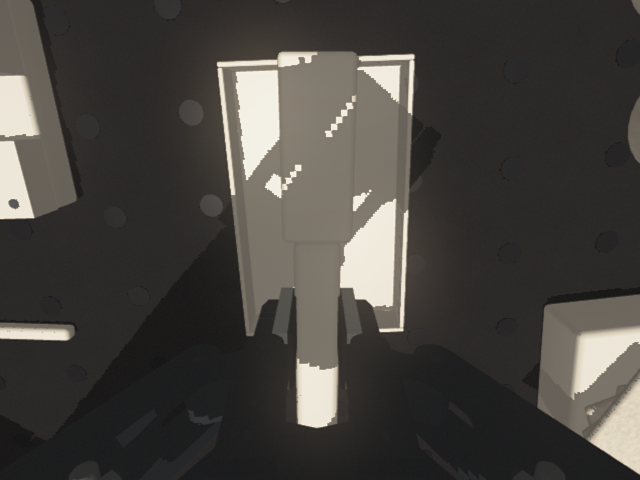

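```bash
python3 - <<'E'
from h import *
K=manip.get_calibration('wrist')
c=np.array([unproj(K,p,.04)[:2] for p in [(219,64),(413,57),(402,330),(248,334)]]); print(c,c.mean(0))
for i in range(4):
    d=c[(i+1)%4]-c[i]; print(np.hypot(*d),np.degrees(np.arctan2(d[1],d[0])))
h=unproj(K,(317,52),.219); print('head end',h)
plan((.463,-.387,.181,-5))
E
```

```text
[[ 0.59009413 -0.3270882 ]
 [ 0.57729899 -0.47281206]
 [ 0.34295768 -0.45273818]
 [ 0.35622397 -0.3074459 ]] [ 0.46664369 -0.39002109]
0.14628451355159292 -95.01793007516994
0.23519951605324035 175.10394610250415
0.14589668635512182 84.7829255069178
0.23469357186915565 -4.800895275108855
head end [ 0.56352816 -0.39823583  0.219     ]
now [ 0.4663 -0.386   0.3787] yaw -6.92 t 5.1167 w 0.19 F [-0.6  0.3  0.3]
-> (0.463, -0.387, 0.181, -5) rows 4.8 calls 1
  off [-3.2, 1.3, 197.7] twist -0.0335
```

Request:
play_rows(
  increments=[
    {"offset":[-3,3,41],"twist":-0.033,"grip":0.05},
    {"offset":[-3,3,82],"twist":-0.033,"grip":0.05},
    {"offset":[-3,3,120],"twist":-0.033,"grip":0.05},
    {"offset":[-3,3,155],"twist":-0.033,"grip":0.05},
    {"offset":[-3,3,180],"twist":-0.033,"grip":0.05},
  ],
)

```text
time: 5.53
tool_pos: [0.4631, -0.3853, 0.1945]
tool_rot: [-0.002, 0.999, -0.042, -0.002]
contact_force: [-0.3, -0.1, -2.1]
gripper_width: 0.189
```

Request:
play_rows(
  increments=[
    {"offset":[0,0,8],"twist":0,"grip":0.05},
    {"offset":[0,0,13],"twist":0,"grip":0.05},
    {"offset":[0,0,17],"twist":0,"grip":0.05},
    {"offset":[0,0,17],"twist":0,"grip":0.05},
    {"offset":[0,0,17],"twist":0,"grip":0.05},
  ],
)

```text
time: 5.95
tool_pos: [0.4646, -0.3882, 0.1838]
tool_rot: [0.001, 0.999, -0.043, 0.001]
contact_force: [-0.5, 0.2, 0.2]
gripper_width: 0.191
```

Request:
play_rows(
  increments=[
    {"offset":[0,0,2],"twist":0,"grip":0.05},
    {"offset":[0,0,4],"twist":0,"grip":0.05},
    {"offset":[0,0,4],"twist":0,"grip":0.05},
  ],
)

```text
time: 6.2
tool_pos: [0.4645, -0.3884, 0.1804]
tool_rot: [0.001, 0.999, -0.043, 0.001]
contact_force: [-1.7, 1.0, 6.6]
gripper_width: 0.192
```

Request:
play_rows(
  increments=[
    {"offset":[0,0,0],"twist":0,"grip":0.5},
    {"offset":[0,0,0],"twist":0,"grip":0.5},
    {"offset":[0,0,0],"twist":0,"grip":0.5},
    {"offset":[0,0,-3],"twist":0,"grip":0.5},
  ],
)

```text
time: 6.53
tool_pos: [0.4634, -0.3873, 0.18]
tool_rot: [-0.001, 0.999, -0.043, -0.001]
contact_force: [0.5, -0.1, -0.1]
gripper_width: 0.504
```

Request:
play_rows(
  increments=[
    {"offset":[0,0,-35],"twist":0,"grip":0.5},
    {"offset":[0,0,-76],"twist":0,"grip":0.5},
    {"offset":[0,0,-117],"twist":0,"grip":1},
    {"offset":[0,0,-158],"twist":0,"grip":1},
    {"offset":[0,0,-198],"twist":0,"grip":1},
  ],
)

```text
time: 6.95
tool_pos: [0.4634, -0.3873, 0.3809]
tool_rot: [0.0, 0.999, -0.043, 0.0]
contact_force: [0.9, -0.4, -0.4]
gripper_width: 0.898
```

```bash
python3 - <<'E'
from h import *
a,K=snap('wrist','w3.png'); find(K,'brush','wrist')
plan((.52,.27,.45,90))
E
```

```text
brush tip_of 0.62 [ 0.469 -0.392  0.003] [321. 196.]
now [ 0.465  -0.3888  0.389 ] yaw -4.93 t 7.05 w 0.998 F [0.2 0.  0.9]
-> (0.52, 0.27, 0.45, 90) rows 16.0 calls 4
  off [-0.4, -165.3, -15.3] twist -0.4142
  off [66.1, -151.5, -15.3] twist -0.4142
  off [121.5, -112.1, -15.3] twist -0.4142
  off [156.3, -53.7, -15.3] twist -0.4142
```

View pics/w3.png

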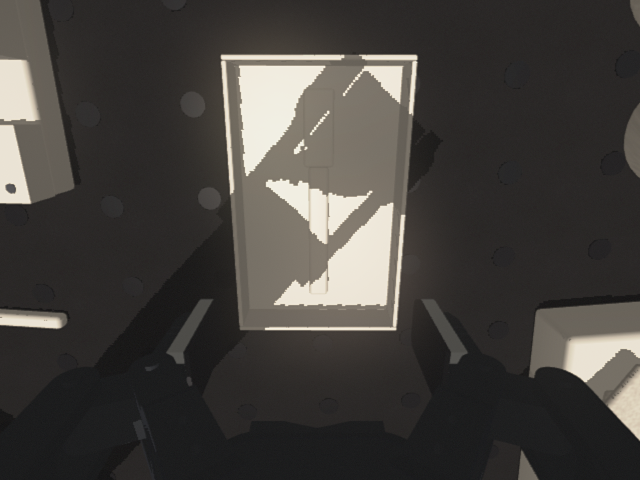

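The brush lies flat in the tray, centred near (319,190). Next I go above the covers.

Request:
play_rows(
  increments=[
    {"offset":[0,-41,-4],"twist":-0.104,"grip":1},
    {"offset":[0,-82,-8],"twist":-0.207,"grip":1},
    {"offset":[0,-123,-12],"twist":-0.31,"grip":1},
    {"offset":[0,-165,-15],"twist":-0.414,"grip":1},
  ],
)

```text
time: 7.38
tool_pos: [0.4775, -0.2222, 0.3934]
tool_rot: [-0.0, 0.986, 0.165, -0.0]
contact_force: [0.4, -0.2, 1.0]
gripper_width: 0.999
```

Request:
play_rows(
  increments=[
    {"offset":[16,-38,-4],"twist":-0.104,"grip":1},
    {"offset":[33,-76,-8],"twist":-0.207,"grip":1},
    {"offset":[49,-114,-12],"twist":-0.31,"grip":1},
    {"offset":[66,-151,-15],"twist":-0.414,"grip":1},
  ],
)

```text
time: 7.72
tool_pos: [0.4912, -0.0574, 0.4087]
tool_rot: [0.0, 0.931, 0.365, 0.0]
contact_force: [0.2, -0.7, -0.1]
gripper_width: 1.0
```

Request:
play_rows(
  increments=[
    {"offset":[30,-28,-4],"twist":-0.104,"grip":1},
    {"offset":[61,-56,-8],"twist":-0.207,"grip":1},
    {"offset":[91,-84,-12],"twist":-0.31,"grip":1},
    {"offset":[121,-112,-15],"twist":-0.414,"grip":1},
  ],
)

```text
time: 8.05
tool_pos: [0.5048, 0.107, 0.4237]
tool_rot: [0.0, 0.836, 0.548, 0.0]
contact_force: [1.0, -0.6, 0.4]
gripper_width: 0.999
```

Request:
play_rows(
  increments=[
    {"offset":[39,-13,-4],"twist":-0.104,"grip":1},
    {"offset":[78,-26,-8],"twist":-0.207,"grip":1},
    {"offset":[117,-40,-12],"twist":-0.31,"grip":1},
    {"offset":[156,-54,-15],"twist":-0.414,"grip":1},
    {"offset":[156,-54,-15],"twist":-0.414,"grip":1},
  ],
)

```text
time: 8.47
tool_pos: [0.5181, 0.275, 0.4386]
tool_rot: [-0.001, 0.704, 0.71, 0.001]
contact_force: [0.7, -0.7, 0.3]
gripper_width: 0.999
```

```bash
python3 - <<'E'
from h import *
plan()
a,K=snap('wrist','w4.png'); find(K,'cover_long','wrist'); find(K,'cover_short','wrist')
E
```

```text
now [0.5181 0.275  0.4386] yaw 90.51 t 8.4667 w 0.999 F [ 0.7 -0.7  0.3]
cover_long tip_of 0.92 [ 0.768  0.272 -0.001] [540. 194.]
cover_long tip_of 0.64 [0.606 0.42  0.   ] [406.  46.]
cover_long tip_of 0.63 [ 0.584  0.27  -0.003] [374. 194.]
cover_short tip_of 0.71 [ 0.441  0.327 -0.002] [244. 141.]
```

View pics/w4.png

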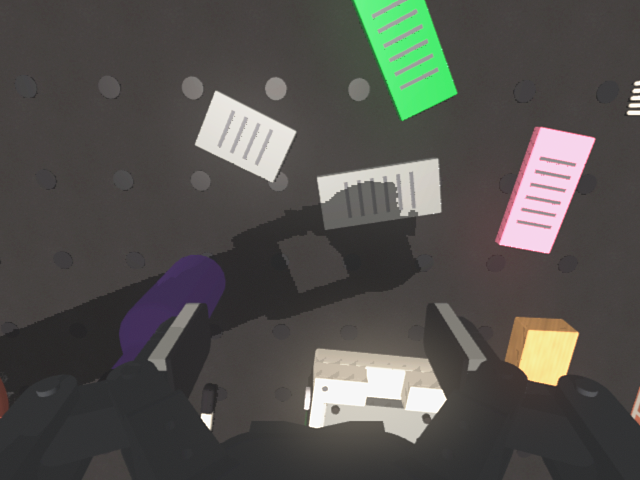

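```bash
python3 - <<'E'
from h import *
a,K=snap('wrist','w5.png'); b=cv2.imread('pics/w4.png')
g=lambda i:np.float32(cv2.cvtColor(i,cv2.COLOR_BGR2GRAY))
P=np.array([(318,178),(438,159),(441,212),(324,229),(217,92),(296,131),(275,181),(195,143)],np.float32).reshape(-1,1,2)
Q,st,_=cv2.calcOpticalFlowPyrLK(b,a,P,None); print((Q-P).reshape(-1,2).round(1).tolist())
c=np.array([unproj(K,p,.012)[:2] for p in Q.reshape(-1,2)])
for k in (c[:4],c[4:]):
    print('ctr',k.mean(0).round(4),np.round(k,4).tolist())
    for i in range(4):
        d=k[(i+1)%4]-k[i]; print(round(np.hypot(*d),4),round(np.degrees(np.arctan2(d[1],d[0])),1))
plan()
E
```

```text
[[-0.10000000149011612, -6.5], [0.699999988079071, -7.699999809265137], [1.0, -6.900000095367432], [0.30000001192092896, -5.699999809265137], [-1.600000023841858, -6.5], [-0.800000011920929, -6.699999809265137], [-0.5, -6.0], [-1.2999999523162842, -5.699999809265137]]
ctr [0.587 0.272] [[0.5201, 0.2901], [0.6455, 0.3111], [0.6549, 0.2538], [0.5272, 0.2332]]
0.1271 9.5
0.058 -80.7
0.1293 -170.8
0.0574 97.1
ctr [0.4457 0.3311] [[0.419, 0.3747], [0.497, 0.3379], [0.4742, 0.2864], [0.3925, 0.3252]]
0.0863 -25.2
0.0563 -113.9
0.0904 154.6
0.0561 61.9
now [0.5187 0.2689 0.438 ] yaw 89.9 t 8.6667 w 0.999 F [-0.9  0.1 -0.2]
```

```bash
python3 - <<'E'
from h import *
plan((.587,.272,.21,9.3),(.587,.272,.172,9.3))
E
```

```text
now [0.5187 0.2689 0.438 ] yaw 89.9 t 8.6667 w 0.999 F [-0.9  0.1 -0.2]
-> (0.587, 0.272, 0.21, 9.3) rows 11.3 calls 3
  off [1.1, 22.8, 76.0] twist 0.4689
  off [11.2, 19.8, 76.0] twist 0.4689
  off [19.0, 12.6, 76.0] twist 0.4689
-> (0.587, 0.272, 0.172, 9.3) rows 0.9 calls 1
  off [0.0, 0.0, 38.0] twist -0.0
```

Request:
play_rows(
  increments=[
    {"offset":[0,6,19],"twist":0.117,"grip":0.88},
    {"offset":[0,11,38],"twist":0.235,"grip":0.88},
    {"offset":[1,17,57],"twist":0.352,"grip":0.88},
    {"offset":[1,23,76],"twist":0.469,"grip":0.88},
  ],
)

```text
time: 9.0
tool_pos: [0.5421, 0.2686, 0.3619]
tool_rot: [0.0, 0.855, 0.519, 0.0]
contact_force: [0.3, -0.5, -0.0]
gripper_width: 0.879
```

Request:
play_rows(
  increments=[
    {"offset":[3,5,19],"twist":0.117,"grip":0.88},
    {"offset":[6,10,38],"twist":0.235,"grip":0.88},
    {"offset":[8,15,57],"twist":0.352,"grip":0.88},
    {"offset":[11,20,76],"twist":0.469,"grip":0.88},
  ],
)

```text
time: 9.33
tool_pos: [0.565, 0.2691, 0.2857]
tool_rot: [0.0, 0.952, 0.306, -0.0]
contact_force: [-0.3, -1.0, 0.9]
gripper_width: 0.879
```

Request:
play_rows(
  increments=[
    {"offset":[5,3,19],"twist":0.117,"grip":0.88},
    {"offset":[10,6,38],"twist":0.235,"grip":0.88},
    {"offset":[14,9,57],"twist":0.352,"grip":0.88},
    {"offset":[19,13,76],"twist":0.469,"grip":0.88},
    {"offset":[19,13,76],"twist":0.469,"grip":0.88},
  ],
)

```text
time: 9.75
tool_pos: [0.5867, 0.2692, 0.206]
tool_rot: [0.001, 0.997, 0.079, -0.004]
contact_force: [-0.3, -0.7, -0.7]
gripper_width: 0.88
```

```bash
python3 - <<'E'
from h import *
a,K=snap('wrist','w6.png'); plan()
for q in [(-.065,-.03),(.065,-.03),(.065,.03),(-.065,.03)]:
    r=np.radians(9.3);p=np.array([.587+q[0]*np.cos(r)-q[1]*np.sin(r),.272+q[0]*np.sin(r)+q[1]*np.cos(r),.012])
    u=proj(K,p); cv2.circle(a,(int(round(u[0])),int(round(u[1]))),3,(0,0,255),-1)
cv2.imwrite('pics/w6a.png',a)
E
```

```text
now [0.587  0.2697 0.2081] yaw 9.3 t 9.8 w 0.883 F [-0.3  0.8  0.4]
```

View pics/w6a.png

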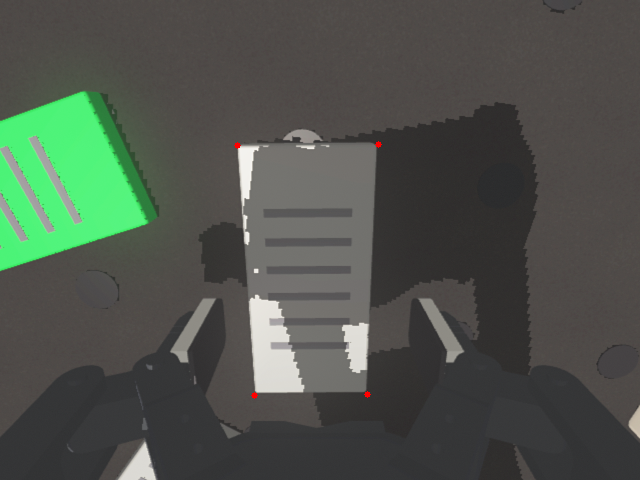

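The predicted corners (red) match the grey long cover. I'll descend and grip it.

Request:
play_rows(
  increments=[
    {"offset":[0,-2,25],"twist":0,"grip":0.88},
    {"offset":[0,-2,36],"twist":0,"grip":0.88},
    {"offset":[0,-2,39],"twist":0,"grip":0.88},
    {"offset":[0,-2,39],"twist":0,"grip":0.88},
  ],
)

```text
time: 10.13
tool_pos: [0.5867, 0.2733, 0.1712]
tool_rot: [0.0, 0.997, 0.082, -0.001]
contact_force: [-0.4, 0.5, 0.4]
gripper_width: 0.88
```

Request:
play_rows(
  increments=[
    {"offset":[0,0,3],"twist":0,"grip":0.88},
    {"offset":[0,0,3],"twist":0,"grip":0.65},
    {"offset":[0,0,3],"twist":0,"grip":0.55},
    {"offset":[0,0,3],"twist":0,"grip":0.55},
    {"offset":[0,0,3],"twist":0,"grip":0.55},
  ],
)

```text
time: 10.55
tool_pos: [0.5879, 0.2741, 0.1702]
tool_rot: [-0.0, 0.997, 0.081, 0.001]
contact_force: [-0.3, 0.1, 5.4]
gripper_width: 0.68
```

Request:
play_rows(
  increments=[
    {"offset":[0,0,-30],"twist":0,"grip":0.5},
    {"offset":[0,0,-70],"twist":0,"grip":0.5},
    {"offset":[0,0,-110],"twist":0,"grip":0.5},
    {"offset":[0,0,-137],"twist":0,"grip":0.5},
    {"offset":[0,0,-137],"twist":0,"grip":0.5},
  ],
)

```text
time: 10.97
tool_pos: [0.5893, 0.2747, 0.3146]
tool_rot: [-0.002, 0.997, 0.081, 0.007]
contact_force: [1.4, 0.1, 0.8]
gripper_width: 0.683
```

```bash
python3 - <<'E'
from h import *
plan((.593,-.007,.305,-5.75))
E
```

```text
now [0.5893 0.2747 0.3146] yaw 9.34 t 10.9667 w 0.683 F [1.4 0.1 0.8]
-> (0.593, -0.007, 0.305, -5.75) rows 6.8 calls 2
  off [-21.0, 139.3, 4.8] twist 0.1317
  off [-2.6, 140.8, 4.8] twist 0.1317
```

Request:
play_rows(
  increments=[
    {"offset":[-5,35,0],"twist":0.033,"grip":0.5},
    {"offset":[-10,70,0],"twist":0.066,"grip":0.5},
    {"offset":[-16,105,0],"twist":0.1,"grip":0.5},
    {"offset":[-21,139,0],"twist":0.132,"grip":0.5},
  ],
)

```text
time: 11.3
tool_pos: [0.5883, 0.132, 0.3044]
tool_rot: [0.0, 1.0, 0.015, -0.001]
contact_force: [0.5, 0.5, -1.3]
gripper_width: 0.685
```

Request:
play_rows(
  increments=[
    {"offset":[-1,35,0],"twist":0.033,"grip":0.5},
    {"offset":[-1,70,0],"twist":0.066,"grip":0.5},
    {"offset":[-2,110,0],"twist":0.1,"grip":0.5},
    {"offset":[-3,140,0],"twist":0.132,"grip":0.5},
    {"offset":[-3,140,0],"twist":0.132,"grip":0.5},
  ],
)

```text
time: 11.72
tool_pos: [0.59, -0.0112, 0.3046]
tool_rot: [0.001, 0.999, -0.054, -0.001]
contact_force: [0.7, 0.8, -0.6]
gripper_width: 0.677
```

```bash
python3 - <<'E'
from h import *
manip.grab_frame('wrist');plan()
a,K=snap('wrist','w7.png'); plan()
for q in ['bay_long','bay_short','device','cover_long']: find(K,q,'wrist')
E
```

```text
now [ 0.59   -0.0092  0.3046] yaw -6.04 t 11.7667 w 0.681 F [ 0.1  0.1 -0. ]
now [ 0.59   -0.0077  0.3046] yaw -5.92 t 11.8167 w 0.684 F [0.1 0.1 0.1]
bay_short tip_of 0.71 [ 0.587 -0.102  0.05 ] [463. 235.]
cover_long tip_of 0.67 [ 0.584 -0.011  0.13 ] [322. 320.]
```

View pics/w7.png

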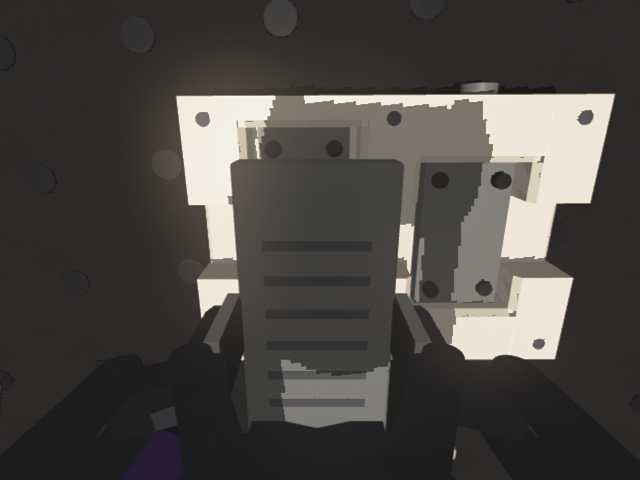

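The held cover's top runs (234,160), (403,160), (387,425), (247,426). Visible rim corners are (179,97), (612,94) and (555,359). The long bay's far end shows clips at (273,149) and (334,148).

```bash
python3 - <<'E'
from h import *
K=manip.get_calibration('wrist'); ang=lambda d:np.degrees(np.arctan2(d[1],d[0]))
fl,fr,nr=[unproj(K,p,.06)[:2] for p in [(179,97),(612,94),(555,359)]]
c=(fl+nr)/2; print('dev',c,np.hypot(*(fl-fr)),ang(fl-fr)-90,np.hypot(*(fr-nr)),ang(fr-nr))
yaw=np.radians((ang(fl-fr)-90)*.7+ang(fr-nr)*.3); 
Rm=np.array([[np.cos(yaw),-np.sin(yaw)],[np.sin(yaw),np.cos(yaw)]])
for cc,y in ((c,yaw),(np.array([.5878,-.0585]),np.radians(-5.8))):
    print('yaw',np.degrees(y),'long',cc+Rm@[0,.05],'short',cc+Rm@[0,-.05])
q=np.array([unproj(K,p,.147)[:2] for p in [(234,160),(403,160),(387,425),(247,426)]])
print('cover',q.mean(0),[ (round(np.hypot(*(q[(i+1)%4]-q[i])),4),round(ang(q[(i+1)%4]-q[i]),1)) for i in range(4)])
# overlay predicted seat opening
a=cv2.imread('pics/w7.png')
for b,L in (([0,.05],.135),([0,-.05],.095)):
  for s in (.0,-.012):
    pts=[proj(K,list(c+Rm@(np.array(b)+[sx*L/2,sy*.0325]))+[.06+s]) for sx,sy in ((1,1),(1,-1),(-1,-1),(-1,1))]
    print(np.round(pts).tolist())
E
```

```text
dev [ 0.59089286 -0.04959813] 0.23296007197034133 -5.302325952897732 0.16792810460743057 -4.844069377857551
yaw -5.164848980385678 long [5.95393940e-01 1.98863009e-04] short [ 0.58639178 -0.09939512]
yaw -5.8 long [ 0.59230108 -0.00870301] short [ 0.58329892 -0.10829699]
cover [ 0.59875565 -0.00699163] [(np.float64(0.0567), np.float64(-95.7)), (np.float64(0.112), np.float64(174.9)), (np.float64(0.06), np.float64(84.8)), (np.float64(0.1126), np.float64(-6.8))]
[[245.0, 129.0], [363.0, 128.0], [357.0, 339.0], [259.0, 340.0]]
[[249.0, 128.0], [360.0, 127.0], [355.0, 329.0], [261.0, 330.0]]
[[423.0, 164.0], [538.0, 163.0], [512.0, 311.0], [412.0, 312.0]]
[[418.0, 161.0], [527.0, 160.0], [503.0, 302.0], [407.0, 303.0]]
```

```bash
python3 - <<'E'
from h import *
K=manip.get_calibration('wrist'); ang=lambda d:np.degrees(np.arctan2(d[1],d[0]))
for z in (.145,.147,.149):
    a,b,d,e=np.array([unproj(K,p,z)[:2] for p in [(234,160),(403,160),(387,425),(247,426)]])
    F=(a+b)/2; N=(d+e)/2; D=(F-N)/np.hypot(*(F-N)); print(z,'ctr',F-.0645*D,ang(D))
plan()
E
```

```text
0.145 ctr [ 0.59020507 -0.00611534] -5.925857978002948
0.147 ctr [ 0.59043608 -0.00612809] -5.925857978002948
0.149 ctr [ 0.59066708 -0.00614084] -5.925857978002941
now [ 0.5903 -0.0055  0.3052] yaw -5.69 t 12.0167 w 0.684 F [-1.  -0.4 -0.4]
```

Request:
play_rows(
  increments=[
    {"offset":[2,-3,20],"twist":-0.01,"grip":0.5},
    {"offset":[4,-6,40],"twist":-0.01,"grip":0.5},
    {"offset":[4,-6,60],"twist":-0.01,"grip":0.5},
    {"offset":[4,-6,64],"twist":-0.01,"grip":0.5},
    {"offset":[4,-6,64],"twist":-0.01,"grip":0.5},
  ],
)

```text
time: 12.43
tool_pos: [0.5941, -0.0, 0.2395]
tool_rot: [-0.0, 0.999, -0.045, -0.002]
contact_force: [0.1, -0.7, -1.1]
gripper_width: 0.681
```

```bash
python3 - <<'E'
from h import *
a,K=snap('wrist','w8.png'); plan()
cv2.imwrite('pics/w8a.png',a)
E
```

```text
now [ 5.948e-01 -3.000e-04  2.413e-01] yaw -5.15 t 12.4833 w 0.681 F [-0.5 -0.  -0.6]
```

View pics/w8a.png

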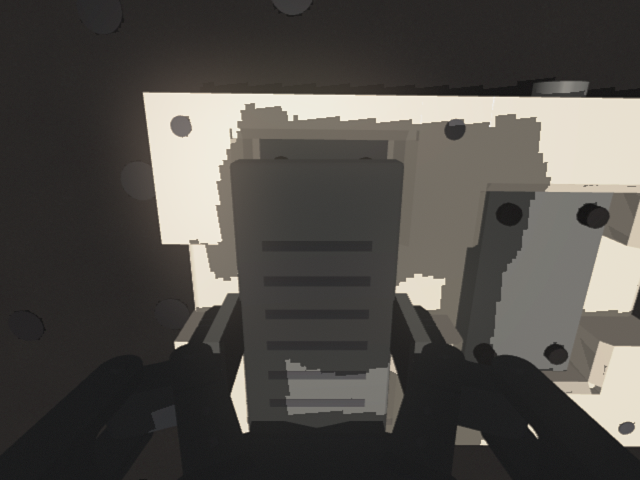

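```bash
python3 - <<'E'
from h import *
a=cv2.imread('pics/w8.png'); 
c=cv2.resize(a[90:260,130:520],None,fx=2,fy=2,interpolation=cv2.INTER_CUBIC)
c=np.clip((c.astype(float)-20)*1.6,0,255).astype(np.uint8)
cv2.imwrite('pics/w8b.png',c)
K=manip.get_calibration('wrist')
yaw=np.radians(-5.16);Rm=np.array([[np.cos(yaw),-np.sin(yaw)],[np.sin(yaw),np.cos(yaw)]])
cc=np.array([.59089286,-.04959813])
for L,W,z in ((.143,.073,.06),(.135,.065,.056),(.135,.065,.048)):
    print(z,[np.round(proj(K,list(cc+Rm@[sx*L/2,.05+sy*W/2])+[z])).tolist() for sx,sy in ((1,1),(1,-1))])
print('devcorner',proj(K,list(cc+Rm@[.084,.118])+[.06]),K['cx'])
E
```

```text
0.06 [[220.0, 134.0], [408.0, 134.0]]
0.056 [[234.0, 143.0], [395.0, 144.0]]
0.048 [[238.0, 142.0], [392.0, 142.0]]
devcorner [np.float64(134.3779457661919), np.float64(99.36413146393667)] 316.69779270600014
```

View pics/w8b.png

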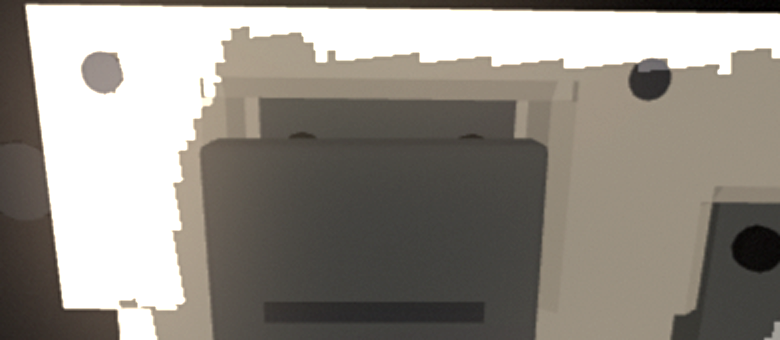

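Request:
play_rows(
  increments=[
    {"offset":[2.5,3.2,0],"twist":0.007,"grip":0.5},
    {"offset":[2.5,3.2,5],"twist":0.007,"grip":0.5},
    {"offset":[2.5,3.2,10],"twist":0.007,"grip":0.5},
    {"offset":[2.5,3.2,14],"twist":0.007,"grip":0.5},
    {"offset":[2.5,3.2,14],"twist":0.007,"grip":0.5},
  ],
)

```text
time: 12.9
tool_pos: [0.5967, -0.0046, 0.2267]
tool_rot: [-0.0, 0.999, -0.049, -0.001]
contact_force: [-0.9, 0.7, -0.3]
gripper_width: 0.68
```

Request:
play_rows(
  increments=[
    {"offset":[0,0,1],"twist":0,"grip":0.5},
    {"offset":[0,0,2],"twist":0,"grip":0.5},
    {"offset":[0,0,2],"twist":0,"grip":0.5},
  ],
)

```text
time: 13.15
tool_pos: [0.5971, -0.0046, 0.2256]
tool_rot: [-0.0, 0.999, -0.049, -0.0]
contact_force: [0.4, -0.5, -0.7]
gripper_width: 0.681
```

Request:
play_rows(
  increments=[
    {"offset":[0,0,1.5],"twist":0,"grip":0.5},
    {"offset":[0,0,3],"twist":0,"grip":0.5},
    {"offset":[0,0,3],"twist":0,"grip":0.5},
    {"offset":[0,0,3],"twist":0,"grip":0.5},
  ],
)

```text
time: 13.48
tool_pos: [0.5974, -0.0046, 0.2233]
tool_rot: [0.0, 0.999, -0.049, 0.0]
contact_force: [-2.2, 0.2, 3.9]
gripper_width: 0.682
```

Contact: 3.9 N up at the expected clip height, with little side force. I'll keep pressing in small steps.

Request:
play_rows(
  increments=[
    {"offset":[0,0,2],"twist":0,"grip":0.5},
    {"offset":[0,0,4],"twist":0,"grip":0.5},
    {"offset":[0,0,4],"twist":0,"grip":0.5},
  ],
)

```text
time: 13.73
tool_pos: [0.5975, -0.0046, 0.22]
tool_rot: [0.0, 0.999, -0.049, 0.0]
contact_force: [-3.8, 0.4, 8.7]
gripper_width: 0.683
```

Request:
play_rows(
  increments=[
    {"offset":[0,0,2],"twist":0,"grip":0.5},
    {"offset":[0,0,4],"twist":0,"grip":0.5},
    {"offset":[0,0,4],"twist":0,"grip":0.5},
  ],
)

```text
time: 13.98
tool_pos: [0.5978, -0.0046, 0.2182]
tool_rot: [0.0, 0.999, -0.049, -0.0]
contact_force: [-10.9, 0.9, 20.7]
gripper_width: 0.678
```

Request:
play_rows(
  increments=[
    {"offset":[0,0,-1],"twist":0,"grip":0.85},
    {"offset":[0,0,-1],"twist":0,"grip":0.85},
    {"offset":[0,0,-1],"twist":0,"grip":0.85},
  ],
)

```text
time: 14.23
tool_pos: [0.597, -0.0046, 0.2153]
tool_rot: [-0.0, 0.999, -0.049, -0.0]
contact_force: [0.4, -0.0, 0.4]
gripper_width: 0.852
```

Request:
play_rows(
  increments=[
    {"offset":[0,0,-30],"twist":0,"grip":0.85},
    {"offset":[0,0,-70],"twist":0,"grip":0.1},
    {"offset":[0,0,-70],"twist":0,"grip":0},
    {"offset":[0,0,-70],"twist":0,"grip":0},
    {"offset":[0,0,-70],"twist":0,"grip":0},
  ],
)

```text
time: 14.65
tool_pos: [0.597, -0.0046, 0.2852]
tool_rot: [-0.0, 0.999, -0.049, -0.0]
contact_force: [-0.0, 0.1, 0.3]
gripper_width: 0.285
```

```bash
python3 - <<'E'
from h import *
manip.grab_frame('wrist')
a,K=snap('wrist','w9.png'); plan(); find(K,'cover_long','wrist'); find(K,'bay_short','wrist')
cv2.imwrite('pics/w9a.png',np.clip((a.astype(float)-20)*1.5,0,255).astype(np.uint8))
E
```

```text
now [ 0.5965 -0.0045  0.2836] yaw -5.63 t 14.75 w 0.105 F [-0.1 -1.   0.6]
cover_long tip_of 0.77 [ 0.592 -0.005  0.045] [317. 260.]
bay_short tip_of 0.9 [ 0.585 -0.107  0.046] [489. 256.]
```

View pics/w9a.png

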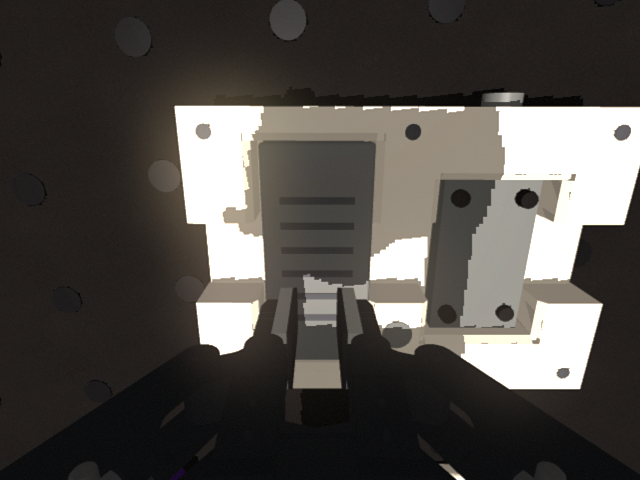

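Request:
play_rows(
  increments=[
    {"offset":[0,0,35],"twist":0,"grip":0},
    {"offset":[0,0,45],"twist":0,"grip":0},
    {"offset":[0,0,49],"twist":0,"grip":0},
    {"offset":[0,0,51],"twist":0,"grip":0},
    {"offset":[0,0,51],"twist":0,"grip":0},
  ],
)

```text
time: 15.27
tool_pos: [0.5967, -0.0045, 0.2339]
tool_rot: [-0.0, 0.999, -0.049, -0.002]
contact_force: [-0.0, -0.2, -0.4]
gripper_width: 0.001
```

Request:
play_rows(
  increments=[
    {"offset":[0,0,2],"twist":0,"grip":0},
    {"offset":[0,0,4],"twist":0,"grip":0},
    {"offset":[0,0,4],"twist":0,"grip":0},
  ],
)

```text
time: 15.52
tool_pos: [0.5974, -0.0045, 0.2334]
tool_rot: [0.0, 0.999, -0.049, -0.001]
contact_force: [-8.8, 0.6, 15.7]
gripper_width: 0.0
```

Request:
play_rows(
  increments=[
    {"offset":[0,0,2],"twist":0,"grip":0},
    {"offset":[0,0,2],"twist":0,"grip":0},
    {"offset":[0,0,-10],"twist":0,"grip":0},
    {"offset":[20,0,-10],"twist":0,"grip":0},
    {"offset":[42,0,-8],"twist":0,"grip":0},
  ],
)

```text
time: 15.93
tool_pos: [0.6393, -0.0086, 0.2401]
tool_rot: [0.0, 0.999, -0.049, 0.001]
contact_force: [0.1, 0.6, -0.4]
gripper_width: -0.001
```

Request:
play_rows(
  increments=[
    {"offset":[0,0,4],"twist":0,"grip":0},
    {"offset":[0,0,7],"twist":0,"grip":0},
    {"offset":[0,0,9],"twist":0,"grip":0},
    {"offset":[0,0,9],"twist":0,"grip":0},
  ],
)

```text
time: 16.27
tool_pos: [0.64, -0.0089, 0.2334]
tool_rot: [0.0, 0.999, -0.049, 0.002]
contact_force: [-2.5, -0.3, 13.1]
gripper_width: 0.001
```

Request:
play_rows(
  increments=[
    {"offset":[0,0,-10],"twist":0,"grip":0},
    {"offset":[-41,0,-10],"twist":0,"grip":0},
    {"offset":[-82,0,-10],"twist":0,"grip":0},
    {"offset":[-84,0,-6],"twist":0,"grip":0},
    {"offset":[-84,0,-5],"twist":0,"grip":0},
  ],
)

```text
time: 16.68
tool_pos: [0.552, 0.0002, 0.2337]
tool_rot: [-0.0, 0.999, -0.049, -0.002]
contact_force: [0.5, -0.5, 0.4]
gripper_width: -0.0
```

Request:
play_rows(
  increments=[
    {"offset":[0,0,2],"twist":0,"grip":0},
    {"offset":[0,0,4],"twist":0,"grip":0},
    {"offset":[0,0,6],"twist":0,"grip":0},
    {"offset":[0,0,6],"twist":0,"grip":0},
  ],
)

```text
time: 17.02
tool_pos: [0.5548, -0.0002, 0.2332]
tool_rot: [-0.0, 0.999, -0.049, -0.005]
contact_force: [-25.1, 2.8, 37.0]
gripper_width: 0.002
```

Request:
play_rows(
  increments=[
    {"offset":[0,0,-14],"twist":0,"grip":0},
    {"offset":[20,25,-16],"twist":0,"grip":0},
    {"offset":[42,50,-16],"twist":0,"grip":0},
    {"offset":[42,50,-9],"twist":0,"grip":0},
    {"offset":[42,50,-5],"twist":0,"grip":0},
  ],
)

```text
time: 17.43
tool_pos: [0.5928, -0.0555, 0.2332]
tool_rot: [-0.0, 0.999, -0.05, -0.0]
contact_force: [0.0, 0.3, -0.9]
gripper_width: 0.001
```

Request:
play_rows(
  increments=[
    {"offset":[0,0,2],"twist":0,"grip":0},
    {"offset":[0,0,3],"twist":0,"grip":0},
    {"offset":[0,0,3],"twist":0,"grip":0},
  ],
)

```text
time: 17.68
tool_pos: [0.5915, -0.0535, 0.2296]
tool_rot: [-0.0, 0.999, -0.049, -0.001]
contact_force: [-0.1, 0.1, -0.3]
gripper_width: -0.002
```

Request:
play_rows(
  increments=[
    {"offset":[0,0,-41],"twist":0,"grip":0.5},
    {"offset":[0,0,-82],"twist":0,"grip":0.88},
    {"offset":[0,0,-123],"twist":0,"grip":0.88},
    {"offset":[0,0,-164],"twist":0,"grip":0.88},
    {"offset":[0,0,-164],"twist":0,"grip":0.88},
  ],
)

```text
time: 18.1
tool_pos: [0.5937, -0.0539, 0.4064]
tool_rot: [0.001, 0.999, -0.049, 0.009]
contact_force: [1.5, -0.6, 2.0]
gripper_width: 0.711
```

```bash
python3 - <<'E'
from h import *
a,K=snap('wrist','w10.png'); find(K,'bay_short','wrist'); find(K,'cover_long','wrist')
plan((.4457,.331,.30,-25),(.4457,.331,.21,-25))
a,K=snap('top');find(K,'bottle','top')
E
```

```text
bay_short tip_of 0.91 [ 0.583 -0.105  0.049] [372. 220.]
cover_long tip_of 0.71 [ 0.371 -0.051 -0.001] [331. 383.]
cover_long tip_of 0.57 [ 0.596 -0.006  0.045] [264. 216.]
now [ 0.592  -0.0538  0.3952] yaw -5.58 t 18.25 w 0.876 F [-0.   0.3  0.1]
-> (0.4457, 0.331, 0.3, -25) rows 10.2 calls 3
  off [-61.0, -122.9, 31.7] twist 0.113
  off [-74.5, -115.2, 31.7] twist 0.113
  off [-87.0, -106.1, 31.7] twist 0.113
-> (0.4457, 0.331, 0.21, -25) rows 2.2 calls 1
  off [0.0, -0.0, 90.0] twist -0.0
bottle tip_of 0.89 [ 0.38   0.172 -0.   ] [277. 320.]
```

Request:
play_rows(
  increments=[
    {"offset":[-15,-31,0],"twist":0.028,"grip":0.88},
    {"offset":[-30,-62,0],"twist":0.056,"grip":0.88},
    {"offset":[-46,-92,0],"twist":0.085,"grip":0.88},
    {"offset":[-61,-123,0],"twist":0.113,"grip":0.88},
  ],
)

```text
time: 18.68
tool_pos: [0.5424, 0.0751, 0.3918]
tool_rot: [0.0, 0.994, -0.107, -0.002]
contact_force: [0.4, 0.2, 0.2]
gripper_width: 0.882
```

Request:
play_rows(
  increments=[
    {"offset":[-19,-29,0],"twist":0.028,"grip":0.88},
    {"offset":[-37,-58,0],"twist":0.056,"grip":0.88},
    {"offset":[-56,-87,0],"twist":0.085,"grip":0.88},
    {"offset":[-74,-115,0],"twist":0.113,"grip":0.88},
  ],
)

```text
time: 19.02
tool_pos: [0.4939, 0.2035, 0.392]
tool_rot: [0.001, 0.987, -0.162, -0.002]
contact_force: [0.5, -0.3, 0.4]
gripper_width: 0.878
```

Request:
play_rows(
  increments=[
    {"offset":[-22,-27,15],"twist":0.028,"grip":0.88},
    {"offset":[-43,-53,30],"twist":0.056,"grip":0.88},
    {"offset":[-65,-80,50],"twist":0.085,"grip":0.88},
    {"offset":[-87,-106,75],"twist":0.113,"grip":0.88},
    {"offset":[-87,-106,110],"twist":0.113,"grip":0.88},
  ],
)

```text
time: 19.43
tool_pos: [0.4446, 0.3343, 0.2841]
tool_rot: [-0.002, 0.977, -0.215, 0.0]
contact_force: [0.7, 0.7, 0.4]
gripper_width: 0.879
```

Request:
play_rows(
  increments=[
    {"offset":[0,0,30],"twist":0,"grip":0.88},
    {"offset":[0,0,60],"twist":0,"grip":0.88},
    {"offset":[0,0,75],"twist":0,"grip":0.88},
    {"offset":[0,0,75],"twist":0,"grip":0.88},
  ],
)

```text
time: 19.77
tool_pos: [0.4434, 0.3287, 0.2024]
tool_rot: [0.004, 0.976, -0.217, -0.005]
contact_force: [-0.7, 0.2, -1.3]
gripper_width: 0.877
```

```bash
python3 - <<'E'
from h import *
manip.grab_frame('wrist');a,K=snap('wrist','w11.png'); plan((.4457,.331,.168,-25)); find(K,'cover_short','wrist')
for q in [(-.045,-.03),(.045,-.03),(.045,.03),(-.045,.03)]:
    r=np.radians(-25.5);p=np.array([.4457+q[0]*np.cos(r)-q[1]*np.sin(r),.331+q[0]*np.sin(r)+q[1]*np.cos(r),.012])
    u=proj(K,p); print(np.round(u))
g=cv2.cvtColor(a,cv2.COLOR_BGR2GRAY)
# bright-ish low-saturation plate
hsv=cv2.cvtColor(a,cv2.COLOR_BGR2HSV); m=((g>85)).astype(np.uint8); m[300:]=0
n,l,s,c=cv2.connectedComponentsWithStats(m); 
for i in np.argsort(-s[1:,4])[:3]+1:
    ys,xs=np.where(l==i); print(s[i],cv2.boxPoints(cv2.minAreaRect(np.c_[xs,ys].astype(np.float32))).round().tolist())
E
```

```text
now [0.4458 0.3298 0.2078] yaw -25.05 t 19.8667 w 0.881 F [0.3 0.1 0.5]
-> (0.4457, 0.331, 0.168, -25) rows 1.0 calls 1
  off [-0.6, -1.0, 39.8] twist -0.0008
cover_short tip_of 0.9 [ 0.444  0.332 -0.003] [310. 278.]
[367. 366.]
[378. 194.]
[241. 193.]
[251. 365.]
[     0      0    640    300 124980] [[-0.0, 0.0], [639.0, 0.0], [639.0, 299.0], [0.0, 299.0]]
[ 413  167  105  104 3673] [[406.0, 220.0], [463.0, 159.0], [518.0, 210.0], [461.0, 271.0]]
```

Request:
play_rows(
  increments=[
    {"offset":[-1,-1,25],"twist":0,"grip":0.88},
    {"offset":[-1,-1,36],"twist":0,"grip":0.88},
    {"offset":[-1,-1,40],"twist":0,"grip":0.88},
    {"offset":[-1,-1,40],"twist":0,"grip":0.88},
  ],
)

```text
time: 20.25
tool_pos: [0.4459, 0.3313, 0.1691]
tool_rot: [0.001, 0.976, -0.217, -0.001]
contact_force: [1.2, 0.7, 1.2]
gripper_width: 0.879
```

Request:
play_rows(
  increments=[
    {"offset":[0,0,0],"twist":0,"grip":0.65},
    {"offset":[0,0,0],"twist":0,"grip":0.5},
    {"offset":[0,0,0],"twist":0,"grip":0.5},
    {"offset":[0,0,0],"twist":0,"grip":0.5},
  ],
)

```text
time: 20.58
tool_pos: [0.447, 0.3319, 0.1713]
tool_rot: [-0.001, 0.976, -0.217, 0.001]
contact_force: [-0.1, 0.9, 3.2]
gripper_width: 0.682
```

Request:
play_rows(
  increments=[
    {"offset":[0,0,-30],"twist":0,"grip":0.5},
    {"offset":[0,0,-70],"twist":0,"grip":0.5},
    {"offset":[0,0,-110],"twist":0,"grip":0.5},
    {"offset":[0,0,-150],"twist":0,"grip":0.5},
    {"offset":[0,0,-180],"twist":0,"grip":0.5},
  ],
)

```text
time: 21.0
tool_pos: [0.4462, 0.3316, 0.3535]
tool_rot: [-0.001, 0.976, -0.217, 0.001]
contact_force: [0.9, -0.1, -1.0]
gripper_width: 0.685
```

```bash
python3 - <<'E'
from h import *
plan((.587,-.106,.35,-5.6),(.587,-.106,.27,-5.6))
E
```

```text
now [0.4462 0.3316 0.3535] yaw -25.05 t 21.0 w 0.685 F [ 0.9 -0.1 -1. ]
-> (0.587, -0.106, 0.35, -5.6) rows 11.1 calls 3
  off [104.3, 112.3, 1.2] twist -0.1131
  off [90.9, 123.3, 1.2] twist -0.1131
  off [76.4, 132.8, 1.2] twist -0.1131
-> (0.587, -0.106, 0.27, -5.6) rows 1.9 calls 1
  off [0.0, -0.0, 80.0] twist -0.0
```

Request:
play_rows(
  increments=[
    {"offset":[26,28,-20],"twist":-0.028,"grip":0.5},
    {"offset":[52,56,-40],"twist":-0.056,"grip":0.5},
    {"offset":[78,84,-40],"twist":-0.085,"grip":0.5},
    {"offset":[104,112,-40],"twist":-0.113,"grip":0.5},
    {"offset":[104,112,-40],"twist":-0.113,"grip":0.5},
  ],
)

```text
time: 21.42
tool_pos: [0.4943, 0.1813, 0.3904]
tool_rot: [0.001, 0.986, -0.164, 0.001]
contact_force: [0.3, -0.8, -2.2]
gripper_width: 0.679
```

Request:
play_rows(
  increments=[
    {"offset":[23,31,0],"twist":-0.028,"grip":0.5},
    {"offset":[46,62,0],"twist":-0.056,"grip":0.5},
    {"offset":[69,93,0],"twist":-0.085,"grip":0.5},
    {"offset":[91,123,0],"twist":-0.113,"grip":0.5},
    {"offset":[91,123,0],"twist":-0.113,"grip":0.5},
  ],
)

```text
time: 21.83
tool_pos: [0.5411, 0.0359, 0.3894]
tool_rot: [0.001, 0.994, -0.108, 0.0]
contact_force: [-0.3, -0.2, -2.1]
gripper_width: 0.68
```

Request:
play_rows(
  increments=[
    {"offset":[19,33,20],"twist":-0.028,"grip":0.5},
    {"offset":[38,66,40],"twist":-0.056,"grip":0.5},
    {"offset":[57,99,60],"twist":-0.085,"grip":0.5},
    {"offset":[76,131,75],"twist":-0.113,"grip":0.5},
    {"offset":[76,131,90],"twist":-0.113,"grip":0.5},
  ],
)

```text
time: 22.25
tool_pos: [0.5878, -0.1078, 0.2986]
tool_rot: [0.001, 0.999, -0.051, 0.0]
contact_force: [0.2, -1.3, -1.1]
gripper_width: 0.683
```

```bash
python3 - <<'E'
from h import *
plan((.5868,-.1041,.245,-5.6))
E
```

```text
now [ 0.5878 -0.1078  0.2986] yaw -5.85 t 22.25 w 0.683 F [ 0.2 -1.3 -1.1]
-> (0.5868, -0.1041, 0.245, -5.6) rows 1.3 calls 1
  off [-1.4, -3.6, 53.6] twist -0.0043
```

Request:
play_rows(
  increments=[
    {"offset":[-1,-2,20],"twist":-0.002,"grip":0.5},
    {"offset":[-1,-2,45],"twist":-0.002,"grip":0.5},
    {"offset":[-1,-2,56],"twist":-0.002,"grip":0.5},
    {"offset":[-1,-2,56],"twist":-0.002,"grip":0.5},
    {"offset":[-1,-2,56],"twist":-0.002,"grip":0.5},
  ],
)

```text
time: 22.67
tool_pos: [0.5859, -0.1008, 0.2432]
tool_rot: [-0.0, 0.999, -0.048, -0.001]
contact_force: [0.4, 0.2, -0.8]
gripper_width: 0.684
```

```bash
python3 - <<'E'
from h import *
manip.grab_frame('wrist');a,K=snap('wrist','w12.png'); plan((.5868,-.1041,.245,-5.6))
c=cv2.resize(a[90:390,160:560],None,fx=2,fy=2,interpolation=cv2.INTER_CUBIC)
cv2.imwrite('pics/w12a.png',np.clip((c.astype(float)-20)*1.5,0,255).astype(np.uint8))
E
```

```text
now [ 0.5868 -0.1013  0.2455] yaw -5.49 t 22.7667 w 0.682 F [-0.7 -0.3 -0.8]
-> (0.5868, -0.1041, 0.245, -5.6) rows 0.1 calls 1
  off [0.2, 2.8, 0.5] twist 0.0019
```

View pics/w12a.png

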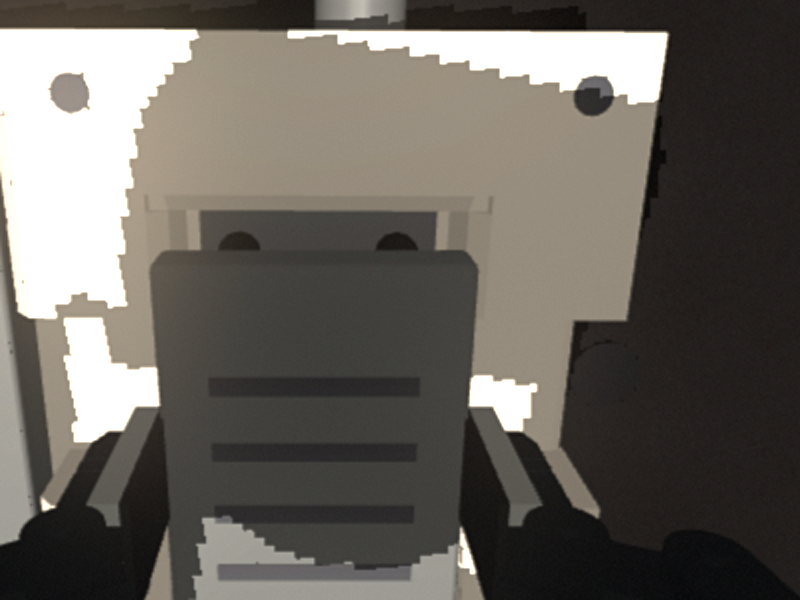

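```bash
python3 - <<'E'
from h import *
K=manip.get_calibration('wrist'); p=np.array(manip.state()['tool_pos']); u=np.array([np.cos(np.radians(-5.5)),np.sin(np.radians(-5.5))])
b=unproj(K,(319,188),.06); c=unproj(K,(317,216),p[2]-.170+.0115)
print('bay ctr ahead of TCP',(b-p)[:2]@u-.0515,'cover ctr',(c-p)[:2]@u-.0445); 
# same for the long bay in w8 (TCP x was ~2.5 mm short of release pose)
b=unproj(K,(325,129.5),.06+ (p[2]-.2413)); c=unproj(K,(317,160),p[2]-.170+.0115)
print('long bay',(b-p)[:2]@u-.0715,'cover',(c-p)[:2]@u-.0645)
E
```

```text
bay ctr ahead of TCP -0.0008351004934476422 cover ctr 0.001230396069635216
long bay 0.0028519924932450397 cover 0.0007311890408008281
```

Request:
play_rows(
  increments=[
    {"offset":[-2,1.4,2],"twist":0.001,"grip":0.5},
    {"offset":[-2,1.4,9],"twist":0.001,"grip":0.5},
    {"offset":[-2,1.4,15],"twist":0.001,"grip":0.5},
    {"offset":[-2,1.4,19],"twist":0.001,"grip":0.5},
    {"offset":[-2,1.4,19],"twist":0.001,"grip":0.5},
  ],
)

```text
time: 23.18
tool_pos: [0.5849, -0.1029, 0.2258]
tool_rot: [0.0, 0.999, -0.049, 0.002]
contact_force: [1.8, -0.2, 1.0]
gripper_width: 0.679
```

Request:
play_rows(
  increments=[
    {"offset":[0,0,1.5],"twist":0,"grip":0.5},
    {"offset":[0,0,3],"twist":0,"grip":0.5},
    {"offset":[0,0,4],"twist":0,"grip":0.5},
    {"offset":[0,0,4],"twist":0,"grip":0.5},
  ],
)

```text
time: 23.52
tool_pos: [0.585, -0.1029, 0.2228]
tool_rot: [0.0, 0.999, -0.049, 0.001]
contact_force: [-0.7, 0.0, 8.8]
gripper_width: 0.681
```

Request:
play_rows(
  increments=[
    {"offset":[0,0,2],"twist":0,"grip":0.5},
    {"offset":[0,0,4],"twist":0,"grip":0.5},
    {"offset":[0,0,4],"twist":0,"grip":0.5},
  ],
)

```text
time: 23.77
tool_pos: [0.585, -0.103, 0.2192]
tool_rot: [0.0, 0.999, -0.049, 0.001]
contact_force: [-2.8, -0.1, 11.5]
gripper_width: 0.684
```

Request:
play_rows(
  increments=[
    {"offset":[0,0,2],"twist":0,"grip":0.5},
    {"offset":[0,0,3],"twist":0,"grip":0.5},
    {"offset":[0,0,3],"twist":0,"grip":0.5},
  ],
)

```text
time: 24.02
tool_pos: [0.5853, -0.103, 0.2192]
tool_rot: [0.0, 0.999, -0.049, 0.0]
contact_force: [-11.9, 3.5, 28.0]
gripper_width: 0.681
```

Request:
play_rows(
  increments=[
    {"offset":[0,0,-3],"twist":0,"grip":0.85},
    {"offset":[0,0,-3],"twist":0,"grip":0.85},
    {"offset":[0,0,-3],"twist":0,"grip":0.85},
  ],
)

```text
time: 24.27
tool_pos: [0.5836, -0.1026, 0.216]
tool_rot: [-0.0, 0.999, -0.049, -0.0]
contact_force: [0.1, 0.9, -0.5]
gripper_width: 0.851
```

Request:
play_rows(
  increments=[
    {"offset":[0,0,-25],"twist":0,"grip":0.85},
    {"offset":[0,0,-40],"twist":0,"grip":0},
    {"offset":[0,0,-40],"twist":0,"grip":0},
    {"offset":[0,0,-40],"twist":0,"grip":0},
    {"offset":[0,0,-40],"twist":0,"grip":0},
  ],
)

```text
time: 24.68
tool_pos: [0.5834, -0.1025, 0.2549]
tool_rot: [-0.0, 0.999, -0.049, -0.001]
contact_force: [-0.4, -0.3, -0.6]
gripper_width: 0.287
```

Request:
play_rows(
  increments=[
    {"offset":[0,0,0],"twist":0,"grip":0},
    {"offset":[0,0,0],"twist":0,"grip":0},
    {"offset":[0,0,10],"twist":0,"grip":0},
    {"offset":[0,0,18],"twist":0,"grip":0},
    {"offset":[0,0,18],"twist":0,"grip":0},
  ],
)

```text
time: 25.1
tool_pos: [0.5828, -0.1024, 0.2354]
tool_rot: [-0.001, 0.999, -0.049, -0.002]
contact_force: [-0.6, -0.2, -0.3]
gripper_width: -0.0
```

Request:
play_rows(
  increments=[
    {"offset":[0,0,2],"twist":0,"grip":0},
    {"offset":[0,0,4],"twist":0,"grip":0},
    {"offset":[0,0,6],"twist":0,"grip":0},
    {"offset":[0,0,6],"twist":0,"grip":0},
  ],
)

```text
time: 25.43
tool_pos: [0.5843, -0.1028, 0.2334]
tool_rot: [0.0, 0.999, -0.049, 0.0]
contact_force: [-1.9, 0.8, 3.6]
gripper_width: 0.003
```

Request:
play_rows(
  increments=[
    {"offset":[0,0,-10],"twist":0,"grip":0},
    {"offset":[28,0,-10],"twist":0,"grip":0},
    {"offset":[28,0,-6],"twist":0,"grip":0},
    {"offset":[28,0,-3],"twist":0,"grip":0},
    {"offset":[28,0,-3],"twist":0,"grip":0},
  ],
)

```text
time: 25.85
tool_pos: [0.6114, -0.1053, 0.2349]
tool_rot: [-0.0, 0.999, -0.049, -0.001]
contact_force: [0.2, -0.3, -0.9]
gripper_width: -0.001
```

Request:
play_rows(
  increments=[
    {"offset":[0,0,2],"twist":0,"grip":0},
    {"offset":[0,0,4],"twist":0,"grip":0},
    {"offset":[0,0,4],"twist":0,"grip":0},
  ],
)

```text
time: 26.1
tool_pos: [0.6116, -0.1054, 0.2334]
tool_rot: [-0.0, 0.999, -0.049, -0.001]
contact_force: [-5.4, 1.8, 9.1]
gripper_width: 0.004
```

Request:
play_rows(
  increments=[
    {"offset":[0,0,-10],"twist":0,"grip":0},
    {"offset":[-30,0,-10],"twist":0,"grip":0},
    {"offset":[-56,0,-10],"twist":0,"grip":0},
    {"offset":[-56,0,-4],"twist":0,"grip":0},
    {"offset":[-56,0,-4],"twist":0,"grip":0},
  ],
)

```text
time: 26.52
tool_pos: [0.5545, -0.0996, 0.2346]
tool_rot: [-0.0, 0.999, -0.049, -0.001]
contact_force: [-0.5, -0.3, -0.0]
gripper_width: -0.001
```

Request:
play_rows(
  increments=[
    {"offset":[0,0,2],"twist":0,"grip":0},
    {"offset":[0,0,4],"twist":0,"grip":0},
    {"offset":[0,0,4],"twist":0,"grip":0},
  ],
)

```text
time: 26.77
tool_pos: [0.5571, -0.1002, 0.2334]
tool_rot: [0.0, 0.999, -0.048, -0.0]
contact_force: [-4.6, 1.0, 7.5]
gripper_width: -0.002
```

Request:
play_rows(
  increments=[
    {"offset":[0,0,3],"twist":0,"grip":0},
    {"offset":[0,0,3],"twist":0,"grip":0},
  ],
)

```text
time: 26.93
tool_pos: [0.5576, -0.1003, 0.2334]
tool_rot: [0.0, 0.999, -0.048, -0.001]
contact_force: [-14.5, 3.9, 24.0]
gripper_width: 0.003
```

Request:
play_rows(
  increments=[
    {"offset":[0,0,-12],"twist":0,"grip":0},
    {"offset":[28,0,-12],"twist":0,"grip":0},
    {"offset":[28,0,-5],"twist":0,"grip":0},
    {"offset":[28,0,-1],"twist":0,"grip":0},
    {"offset":[28,0,2],"twist":0,"grip":0},
  ],
)

```text
time: 27.35
tool_pos: [0.587, -0.1034, 0.2332]
tool_rot: [0.001, 0.999, -0.048, 0.002]
contact_force: [-13.6, 4.2, 42.8]
gripper_width: 0.001
```

Request:
play_rows(
  increments=[
    {"offset":[0,0,-14],"twist":0,"grip":0},
    {"offset":[28,0,-14],"twist":0,"grip":0},
    {"offset":[28,0,-7],"twist":0,"grip":0},
    {"offset":[28,0,-1],"twist":0,"grip":0},
    {"offset":[28,0,0],"twist":0,"grip":0},
  ],
)

```text
time: 27.77
tool_pos: [0.6144, -0.106, 0.2333]
tool_rot: [0.001, 0.999, -0.048, 0.002]
contact_force: [-9.3, 3.3, 33.1]
gripper_width: -0.002
```

Request:
play_rows(
  increments=[
    {"offset":[0,0,-14],"twist":0,"grip":0},
    {"offset":[8,-25,-14],"twist":0,"grip":0},
    {"offset":[18,-50,-14],"twist":0,"grip":0},
    {"offset":[18,-50,-7],"twist":0,"grip":0},
    {"offset":[18,-50,-7],"twist":0,"grip":0},
  ],
)

```text
time: 28.18
tool_pos: [0.6351, -0.0562, 0.2335]
tool_rot: [-0.0, 0.999, -0.048, 0.001]
contact_force: [2.1, 3.2, 4.8]
gripper_width: 0.001
```

Request:
play_rows(
  increments=[
    {"offset":[0,0,2],"twist":0,"grip":0},
    {"offset":[0,0,4],"twist":0,"grip":0},
    {"offset":[0,0,4],"twist":0,"grip":0},
  ],
)

```text
time: 28.43
tool_pos: [0.6353, -0.0567, 0.2334]
tool_rot: [-0.002, 0.999, -0.048, 0.0]
contact_force: [-7.5, 7.5, 21.9]
gripper_width: 0.0
```

Request:
play_rows(
  increments=[
    {"offset":[0,0,-30],"twist":0,"grip":0},
    {"offset":[-20,0,-70],"twist":0,"grip":0},
    {"offset":[-50,0,-110],"twist":0,"grip":0},
    {"offset":[-60,0,-150],"twist":0,"grip":0},
    {"offset":[-60,0,-190],"twist":0,"grip":0},
  ],
)

```text
time: 28.85
tool_pos: [0.5728, -0.0517, 0.4099]
tool_rot: [-0.0, 0.999, -0.049, -0.003]
contact_force: [0.5, 0.1, -0.8]
gripper_width: 0.0
```

```bash
python3 - <<'E'
from h import *
manip.grab_frame('wrist');manip.grab_frame('wrist')
a,K=snap('wrist','w13.png')
for q in ['cover_long','cover_short','bay_short','device']: find(K,q,'wrist')
a,K=snap('top','t13.png')
for q in ['brush','tray','bottle','tape','carton','pen']: find(K,q,'top',n=2)
plan()
manip.job_done()
E
```

```text
cover_long tip_of 0.8 [ 0.595 -0.004  0.044] [262. 193.]
cover_short tip_of 0.69 [ 0.58  -0.102  0.043] [367. 198.]
bay_short tip_of 0.32 [ 0.374  0.164 -0.002] [158. 374.]
device tip_of 0.57 [ 0.592 -0.057 -0.002] [319. 182.]
brush tip_of 0.65 [ 0.598 -0.004  0.055] [346. 230.]
brush tip_of 0.56 [ 0.464 -0.388  0.006] [498. 283.]
tray tip_of 0.65 [ 0.468 -0.389 -0.   ] [498. 282.]
bottle tip_of 0.55 [0.38  0.17  0.001] [278. 320.]
tape tip_of 0.81 [ 0.742 -0.267 -0.001] [443. 178.]
carton tip_of 0.86 [0.79  0.055 0.002] [321. 162.]
pen tip_of 0.67 [ 0.379  0.172 -0.   ] [277. 320.]
now [ 0.5755 -0.0516  0.4109] yaw -5.57 t 29.55 w -0.005 F [ 0.3 -0.5 -0.4]
the job is handed in; nothing more can be done
```

I took the brush off the bays first and laid it flat in the tray. I then fitted and pressed the grey long cover into the long bay and the grey short cover into the short bay, grooves up. The job was handed in at about 29.6 s with the gripper clear above the device. No verdict comes back.

**Covers home:** I pressed each cover at its centre and near both ends. The shut fingertips stopped at tool height 0.2332–0.2334 m at all six points. Pressing the device's land gave 0.2334 m, so both covers are level and flush with the rim to about 0.2 mm. I pressed only along the centre line, not at the corners.

**Brush:** The last top picture puts it at the tray centre, (0.464, -0.388) m. That picture also gave a stronger "brush" report at the long bay, which I take as a false one.

**Other things:** The bottle and carton, checked by position, were where they had been, and so was the tape roll, though its first position was only read off the first picture. The pen check failed, because the network reported the bottle's position instead. The arm never went near the pen.

**Forces:** One press on the short cover peaked at 43 N through the shut fingertips, and one on the long cover reached 37 N. The 40 N limit is stated for the arm and the gripper's body, so I take the fingertips as outside it. The readings I saw stayed well below the 120 N wrist limit.

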